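# Set the order screen for the cook

### The arm

A 7-joint arm with a two-finger parallel gripper is mounted at the origin on a cart in front of the work surface, level with it; the furniture and walls round the work are solid. World frame = base frame: x ahead of the robot, y to its left, z up, the work surface at z = 0. Lengths are in m, angles in rad, forces in N, time in s.
With the tool pointing down it reaches from about 0.425 to 0.925 m from the base axis. Payload 6.8 kg.
Tool frame: the origin (TCP) lies on the centre line of the jaws, within the pads' length; the fingertips stand 19 mm ahead of it and the grasp point (between the pads) is the TCP; z points along the fingers, y is the line along which they close (so a half turn about z gives the same grasp; the last joint's range is limited). The gripper opens to 85 mm and grips with 20 to 120 N. Pads are 22 mm wide; open, the fingers measure 114 mm over their backs; the gripper's body (76 mm by 85 mm) begins 54 mm behind the grasp point. The pads swing forward as they close: fully open they stand 13 mm farther back than shut.
Start: joints at [-1.353, 0.477, 0.022, 1.555, -0.011, 1.109, -0.083], TCP at [0.216, 0.64, 0.25] pointing down, gripper open.
Joint ranges: [-2.96, 2.96], [-0.34, 2.1], [-1.41, 1.46], [0.24, 2.44], [-1.37, 4.51], [0.17, 1.92], [-2.96, 2.96]. Speed limits (rad/s): [2.39, 2.39, 3.14, 3.14, 3.14, 3.14, 3.14].

### API

Orientations are given as a rotation vector (axis times angle).
In Python, from bench import r gives the robot as it stands. The module is installed in compiled form; this text tells all that it offers.
- The arm moves only by the tool arm_command, never from a script. Its argument "rows" is a list of rows, each an object of numbers: "fingers": the opening, from -1 (shut) to 1 (fully open); "x", "y", "z": the shift along the tool's x, y, z in m; "ax", "ay", "az": the turn, a rotation vector about the tool's x, y, z in degrees. In form: [{"fingers": .., "x": .., "y": .., "z": .., "ax": .., "ay": .., "az": ..}, ...]. A call has 1 to 10 rows; each row shifts and turns the commanded pose from where the row before left it, along the tool's axes as they then stand; what a row does not reach is not made up. A row lasts 1/12 s, in which the tool goes at most 41.7 mm and 7.16 degrees, less where a joint would pass 70% of its speed; a pose out of reach is approached as far as the arm can. A call is refused whole if a number of a shift passes 0.0417 or a number of a turn 7.16, either way. A call with a gripper value outside its range is refused whole. The fingers move at their own pace and stop on an object; "grip_force" is the grip in N (left out, the last holds). Time passes only in rows, so rows that do not move let the fingers close. It gives the time, the measured TCP pose, the force, the opening and the grip force at its end, in the units of the state.
- r.get_obs(): the state, without advancing time (a new reading comes with each control period).
- r.grab_frame(name): name is "side" or "top"; returns a dict with "frame" (420x560x3 uint8, red, green, blue), "depth" (420x560 float32, m along the optical axis (not along the pixel's ray), 0 where there is no reading), "K" (3x3 intrinsics, pixels), "distortion" ([k1, k2, p1, p2, k3] as OpenCV has them; the pictures are not rectified), "world_from_camera" (4x4, takes a point from camera to world coordinates). Camera axes: x right, y down, z forward; pixel columns grow to the right and rows downward; lengths in m; the calibration is good to about 2 mm. A picture is of the moment at which its call begins.
- r.hand_in(): hands the job in; it is judged then, once.
The state is a dict: "clock": time; "joints": joint angles; "qvel": joint speeds; "tau": joint torques, N m; "tcp_pos": TCP position; "orientation": TCP orientation; "contact_force": force on the tool from outside, world axes, zero at the start; "moment": the same for the moment, N m; "grip_width": finger opening in m; "gripper_force": force on a finger pad.
Only numpy, scipy, OpenCV 4.12 (cv2) and the standard library are available. Lean on these libraries where they do the work, as an engineer would, in place of code of your own. Each camera call takes 0.05 s, during which the arm holds its last target. There are 200 camera calls.

### The job

Set the white-framed order screen with the blue handle for the cook who stands where the robot is: swivel it until it is square to the worktop's front edge, its display towards the robot's side, and lean it back to 35 degrees from upright. Leave the black-framed screen as it is, and let go of the handle at the end.

Things in the scene. Friction and masses are not known exactly. Their poses are not given: they have to be found in the camera images.
- order_handle (a point): Centre of the blue handle bar of the white-framed screen. Bar: round, 14 mm thick, 104 mm long, parallel to the panel's upper edge and 40 mm beyond it, held at its ends by thin brackets. Panel 180 wide, 110 high, 14 thick. Tilt axis (level) and swivel axis (upright) cross in the panel's middle, 95 mm from this point, 110 mm above the worktop. Axes: y along the bar, z away from the panel, x out of its back.
- order_swivel (a joint): Swivel of the white-framed screen and its steel yoke (244 mm wide) on the fixed round foot (158 mm across), rad. 0: square to the worktop's front edge, display facing the robot's side (-x). Positive: anticlockwise seen from above; range -1.4 to 1.4. Stays where it is put (friction about 0.15 N m).
- order_tilt (a joint): Lean of the white-framed screen, rad. 0: upright, handle straight above the swivel axis; positive: leaning back, handle moving away from the display side; range -0.1 to 1.05. 35 degrees is 0.61. Stays where it is put (friction about 0.25 N m, some 3 N at the handle).
- other_handle (a point): Centre of the black handle bar of the black-framed screen, of the same build, size and axes as the white one; not to be moved. The two screens stand left and right on the worktop and may have changed places.

How it is judged:
By the outcome, as a careful person would: the job done as asked, in the order asked, and still so for the second after the job is handed in, with the robot touching nothing.
It also fails if it takes over 32 s, if anything falls off the work surface, if the arm or the gripper's body presses on something with over 40 N, if the wrist force passes 120 N, or if a joint passes its speed limit or range.

## Working session

There is one attempt and no reset: what is moved stays moved. The work goes in short steps, Python scripts to look and compute and a tool call to move; the robot and the scene stay as the last step left them, time stands still between calls to the robot, and variables do not carry over. Pictures are saved under pics/ and viewed, at most 10 in all, crops included, and the job is handed in when it is done.

Besides the shell and the picture viewer there is one more tool, called after "Emit:" as name(argument=value, ...) on one line, values as JSON. arm_command: Moves the arm, as the interface text tells. Its arguments: {"type":"object","properties":{"rows":{"type":"array"},"grip_force":{"type":"number"}},"required":["rows"]}

```bash
mkdir -p pics
python3 - <<'E'
from bench import r
import cv2,numpy as np
o=r.get_obs(); print({k:np.round(v,3) for k,v in o.items()})
for n in("side","top"):
    f=r.grab_frame(n); cv2.imwrite(f"pics/{n}0.png",f["frame"][:,:,::-1]); np.savez(f"{n}0.npz",**f)
    print(n,f["K"],f["distortion"],f["world_from_camera"].round(3))
E
```

```text
{'clock': np.float64(0.0), 'joints': array([-1.353,  0.478,  0.022,  1.556, -0.012,  1.109, -0.083]), 'qvel': array([-0.001, -0.001,  0.001, -0.001,  0.   ,  0.   , -0.   ]), 'tau': array([ 0.0000e+00, -5.9643e+01,  1.6080e+00, -2.8120e+01,  1.2000e-02,
        9.0000e-03,  0.0000e+00]), 'tcp_pos': array([0.216, 0.639, 0.249]), 'orientation': array([-5.1e-01, -3.1e+00,  3.0e-03]), 'contact_force': array([ 0.142, -0.903, -0.139]), 'moment': array([ 0.051, -0.002,  0.029]), 'gripper_force': np.float64(0.0), 'grip_width': np.float64(0.085)}
side [[534.9358355    0.         279.71540539]
 [  0.         534.9358355  210.68996265]
 [  0.           0.           1.        ]] [-0.15716846  0.          0.          0.          0.        ] [[-0.995  0.078 -0.055  0.576]
 [ 0.093  0.658 -0.747  0.796]
 [-0.022 -0.749 -0.662  0.883]
 [ 0.     0.     0.     1.   ]]
top [[397.53797387   0.         284.84496725]
 [  0.         397.53797387 206.02075034]
 [  0.           0.           1.        ]] [-0.0700821  0.         0.         0.         0.       ] [[-4.000e-03 -9.880e-01  1.560e-01  3.950e-01]
 [-1.000e+00  1.000e-03 -1.600e-02 -4.000e-03]
 [ 1.600e-02 -1.560e-01 -9.880e-01  1.108e+00]
 [ 0.000e+00  0.000e+00  0.000e+00  1.000e+00]]
```

View pics/side0.png

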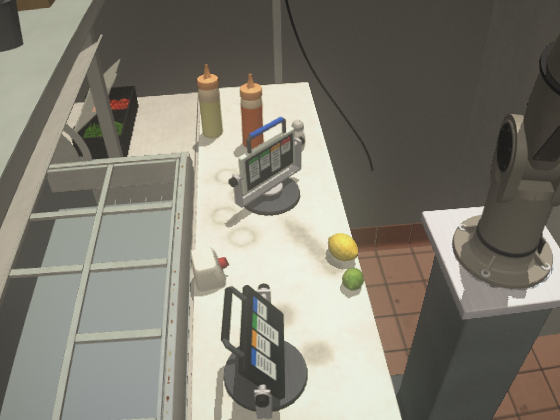

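View pics/top0.png

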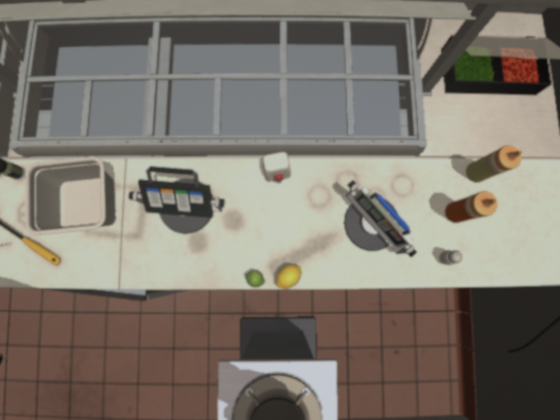

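The white screen stands on the robot's right, with its blue bar near side (268,128) and top (392,212). The black one is on the left. Next I'll measure the bar from both views.

```bash
cat > h.py <<'E'
import cv2,numpy as np
from scipy.spatial.transform import Rotation as R
def und(f,p): 
    q=cv2.undistortPoints(np.float32(p).reshape(-1,1,2),f["K"],f["distortion"])[:,0]
    return np.c_[q,np.ones(len(q))]
def ray(f,p):
    T=f["world_from_camera"]; d=und(f,p)@T[:3,:3].T; return T[:3,3],d/np.linalg.norm(d,axis=1)[:,None]
def mask(f,lo=(105,120,50),hi=(125,255,255)):
    m=cv2.inRange(cv2.cvtColor(f["frame"],cv2.COLOR_RGB2HSV),lo,hi)
    n,l,s,c=cv2.connectedComponentsWithStats(m); i=1+np.argmax(s[1:,4]); return l==i,s[i]
def tri(a,b):
    (o1,d1),(o2,d2)=a,b; out=[]
    for u,v in zip(d1,d2):
        t=np.linalg.lstsq(np.c_[u,-v],o2-o1,rcond=None)[0]; p,q=o1+t[0]*u,o2+t[1]*v
        out.append(np.r_[(p+q)/2,np.linalg.norm(p-q)])
    return np.array(out)
def ends(m):
    v,u=np.nonzero(m); P=np.c_[u,v].astype(float); c=P.mean(0); w=np.linalg.svd(P-c,full_matrices=False)[2][0]
    s=(P-c)@w; return np.array([c,c+w*s.min(),c+w*s.max()])
def cloud(f,m):
    v,u=np.nonzero(m&(f["depth"]>0)); T=f["world_from_camera"]
    return (und(f,np.c_[u,v])*f["depth"][v,u][:,None])@T[:3,:3].T+T[:3,3]
def bar(fs,ft,lo=(105,120,50),hi=(125,255,255)):
    ms,ss=mask(fs,lo,hi); mt,st=mask(ft,lo,hi); es,et=ends(ms),ends(mt); print("boxes",ss,st,es.round(1).tolist(),et.round(1).tolist())
    if np.dot(es[2]-es[1],et[2]-et[1])>0: et=et[[0,2,1]]   # side camera looks from ahead
    X=tri(ray(fs,es),ray(ft,et)); X2=tri(ray(fs,es),ray(ft,et[[0,2,1]]))
    if X2[1:,3].sum()<X[1:,3].sum(): X=X2
    print("tri c,e1,e2,gap",X.round(4).tolist(),"len",np.linalg.norm(X[1,:3]-X[2,:3]).round(4))
    for n,f,m in(("side",fs,ms),("top",ft,mt)):
        C=cloud(f,m); print(n,"depth med",np.median(C,0).round(4),"lo/hi",np.percentile(C,[3,97],axis=0).round(3).tolist())
    return X
E
python3 - <<'E'
from h import *
fs,ft=np.load("side0.npz"),np.load("top0.npz")
X=bar(fs,ft)
d=X[1,:3]-X[2,:3]; d*=np.sign(d[1]); print("yaw bar",np.degrees(np.arctan2(-d[0],d[1])))
# foot centre: dark foot ring, from depth points z<0.03
for f in(fs,ft):
    hsv=cv2.cvtColor(f["frame"],cv2.COLOR_RGB2HSV); D=cloud(f,f["depth"]>0)
    m=(f["frame"].max(2)<90); C=cloud(f,m); k=(C[:,2]<.04)&(C[:,2]>-.005)&(C[:,1]<-.1)&(C[:,1]>-.45)&(C[:,0]>.4)&(C[:,0]<.75)
    print("foot",C[k].min(0).round(3),C[k].max(0).round(3),k.sum(),np.median(C[k],0).round(3))
# worktop front edge & rear furniture from top depth
C=cloud(ft,ft["depth"]>0)
for y in(-.5,-.3,-.1,.1,.3):
    k=abs(C[:,1]-y)<.01; w=C[k&(abs(C[:,2])<.01)]; h=C[k&(C[:,2]>.02)&(C[:,0]>.45)&(C[:,0]<1)]
    print(y,"top x",w[:,0].min().round(3),w[:,0].max().round(3)," high:",[(b.round(2),h[abs(h[:,0]-b)<.03][:,2].max().round(2)) for b in np.arange(.5,1,.06) if (abs(h[:,0]-b)<.03).any()])
E
```

```text
boxes [250 117  33  19 111] [377 196  31  35 181] [[266.5, 125.9], [281.7, 117.5], [250.4, 134.7]] [[392.3, 212.3], [377.7, 195.4], [407.0, 229.2]]
tri c,e1,e2,gap [[0.5225, -0.2673, 0.2076, 0.0011], [0.4835, -0.2999, 0.2074, 0.0014], [0.562, -0.2346, 0.2078, 0.0009]] len 0.1022
side depth med [ 0.5221 -0.2655  0.2092] lo/hi [[0.486, -0.296, 0.206], [0.559, -0.233, 0.213]]
top depth med [ 0.5222 -0.2658  0.2119] lo/hi [[0.485, -0.296, 0.208], [0.557, -0.236, 0.215]]
yaw bar -50.24806132113176
foot [ 0.449 -0.32  -0.002] [ 0.589 -0.185  0.016] 348 [ 0.53  -0.225  0.01 ]
foot [ 0.415 -0.45  -0.005] [ 0.73 -0.1   0.04] 972 [ 0.508 -0.239  0.013]
-0.5 top x 0.342 1.079  high: [(np.float64(0.5), np.float64(0.19)), (np.float64(0.56), np.float64(0.23)), (np.float64(0.86), np.float64(0.48)), (np.float64(0.92), np.float64(0.47))]
-0.3 top x 0.34 1.134  high: [(np.float64(0.5), np.float64(0.21)), (np.float64(0.74), np.float64(0.06)), (np.float64(0.86), np.float64(0.46)), (np.float64(0.92), np.float64(0.45)), (np.float64(0.98), np.float64(0.37))]
-0.1 top x 0.01 1.135  high: [(np.float64(0.74), np.float64(0.06)), (np.float64(0.86), np.float64(0.41)), (np.float64(0.92), np.float64(0.39))]
0.1 top x 0.017 1.136  high: [(np.float64(0.74), np.float64(0.06)), (np.float64(0.86), np.float64(0.41)), (np.float64(0.92), np.float64(0.41)), (np.float64(0.98), np.float64(0.04))]
0.3 top x 0.34 1.134  high: [(np.float64(0.56), np.float64(0.15)), (np.float64(0.62), np.float64(0.2)), (np.float64(0.74), np.float64(0.06)), (np.float64(0.86), np.float64(0.41)), (np.float64(0.92), np.float64(0.4)), (np.float64(0.98), np.float64(0.37))]
```

```bash
cat >> h.py <<'E'
def panel(f,c,r=.09):
    C=cloud(f,f["depth"]>0); k=(np.linalg.norm(C[:,:2]-c,axis=1)<r)&(C[:,2]>.07)&(C[:,2]<.155); P=C[k]
    for _ in range(8):
        m=P.mean(0); n=np.linalg.svd(P-m,full_matrices=False)[2][2]; d=abs((P-m)@n); P=P[d<max(.004,np.percentile(d,85) if _<4 else .004)]
    if n[0]>0:n=-n
    print("panel n",n.round(3),"swivel",np.degrees(np.arctan2(-n[1],-n[0])).round(1),"tilt",np.degrees(np.arcsin(n[2])).round(1),len(P),m.round(4))
    return n,m
E
python3 - <<'E'
from h import *
fs,ft=np.load("side0.npz"),np.load("top0.npz")
for f in(fs,ft): panel(f,np.array([.52,-.262]))
X=tri(ray(fs,[[234,182],[299,133]]),ray(ft,[[351,187],[412,252]])); print("knobs",X.round(4), X.mean(0).round(4))
# foot rim: dark low points per view on z=0.01
for n,f,box in(("side",fs,(225,160,310,220)),("top",ft,(330,185,420,265))):
    m=np.zeros(f["depth"].shape,bool); u0,v0,u1,v1=box; m[v0:v1,u0:u1]=f["frame"][v0:v1,u0:u1].max(2)<85
    o,d=ray(f,np.argwhere(m)[:,::-1]); P=o+d*((.012-o[2])/d[:,2])[:,None]
    print(n,m.sum(),P.min(0).round(3),P.max(0).round(3))
    (c,rad)=cv2.minEnclosingCircle(np.float32(P[:,:2])); print(np.round(c,4),round(rad,4))
big=[]
for f,(u0,v0,u1,v1) in((fs,(190,60,330,240)),(ft,(320,150,460,280))):
    big.append(cv2.resize(np.ascontiguousarray(f["frame"][v0:v1,u0:u1,::-1]),(400,int(400*(v1-v0)/(u1-u0))),interpolation=cv2.INTER_CUBIC))
h=max(b.shape[0] for b in big); cv2.imwrite("pics/crop0.png",np.hstack([np.pad(b,((0,h-b.shape[0]),(0,0),(0,0))) for b in big]))
E
```

```text
panel n [-0.645  0.764  0.006] swivel -49.8 tilt 0.3 1498 [ 0.5228 -0.2577  0.1139]
panel n [-0.658  0.753  0.008] swivel -48.9 tilt 0.5 653 [ 0.5167 -0.2602  0.1156]
knobs [[ 0.6057 -0.1924  0.1066  0.0064]
 [ 0.4358 -0.3331  0.1377  0.0055]] [ 0.5208 -0.2628  0.1222  0.006 ]
side 556 [ 0.45  -0.409  0.012] [ 0.626 -0.176  0.012]
[ 0.5267 -0.2978] 0.1218
top 997 [ 0.43  -0.381  0.012] [ 0.628 -0.19   0.012]
[ 0.5315 -0.2923] 0.1308
```

View pics/crop0.png

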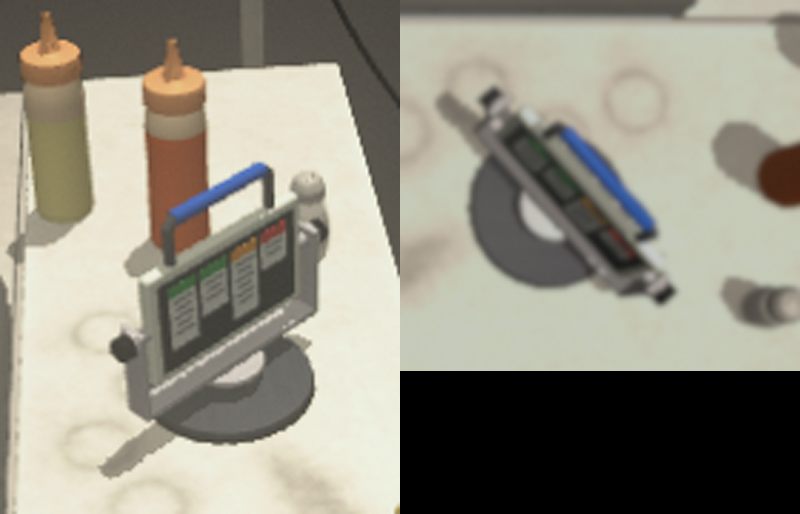

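The crop shows the white screen nearly upright (bar at about (215,190) in the left half, display facing the side camera). Its swivel is about -50°, its tilt about 0°, and the bar sits on the axis at about (0.522,-0.267,0.207). Those numbers agree with the stated geometry, so I'll plan the approach.

```bash
cat >> h.py <<'E'
from scipy.linalg import logm,expm
def T(p,rot): M=np.eye(4); M[:3,:3]=rot; M[:3,3]=p; return M
def down(az,lean=0):  # tool y at azimuth az, fingers down, then leaned about world y by lean (deg)
    a=np.radians(az); y=np.array([np.cos(a),np.sin(a),0]); z=np.array([0,0,-1.]); M=np.c_[np.cross(y,z),y,z]
    return R.from_euler("y",lean,degrees=True).as_matrix()@M
def now(o): return T(o["tcp_pos"],R.from_rotvec(o["orientation"]).as_matrix())
def rows(A,B,n):
    D=expm(np.real(logm(np.linalg.inv(A)@B))/n); print(n,"x each: xyz",D[:3,3].round(4),"turn",np.degrees(R.from_matrix(D[:3,:3]).as_rotvec()).round(3))
    return D
E
python3 - <<'E'
from h import *; from bench import r
A=now(r.get_obs()); A[2,3]+=.12
B=T([.5225,-.267,.33],down(-50)); D=rows(A,B,30)
for i in range(0,31,5): print((A@np.linalg.matrix_power(D,i))[:3,3].round(3))
E
```

```text
30 x each: xyz [-0.0385  0.0041  0.0013] turn [-2.000e-03  3.000e-03  4.045e+00]
[0.216 0.639 0.369]
[0.396 0.571 0.363]
[0.541 0.445 0.356]
[0.634 0.276 0.35 ]
[0.663 0.085 0.343]
[ 0.624 -0.103  0.337]
[ 0.522 -0.267  0.33 ]
```

Emit:
arm_command(rows=[{"fingers": 1,"z": -0.04},{"fingers": 1,"z": -0.04},{"fingers": 1,"z": -0.04}], grip_force=40)

```text
validation failed for argument at $.ro...
```

Emit:
arm_command(rows=[{"fingers": 1,"x": 0,"y": 0,"z": -0.04,"ax": 0,"ay": 0,"az": 0},{"fingers": 1,"x": 0,"y": 0,"z": -0.04,"ax": 0,"ay": 0,"az": 0},{"fingers": 1,"x": 0,"y": 0,"z": -0.04,"ax": 0,"ay": 0,"az": 0}], grip_force=40)

```text
clock: 0.35
tcp_pos: [0.2159, 0.6388, 0.3706]
orientation: [-0.509, -3.1, 0.004]
contact_force: [0.3, 0.5, 0.1]
grip_width: 0.0859
gripper_force: 0.0
```

Emit:
arm_command(rows=[{"fingers": 1,"x": -0.0385,"y": 0.004,"z": 0.001,"ax": 0,"ay": 0,"az": 4.05},{"fingers": 1,"x": -0.0385,"y": 0.004,"z": 0.001,"ax": 0,"ay": 0,"az": 4.05},{"fingers": 1,"x": -0.0385,"y": 0.004,"z": 0.001,"ax": 0,"ay": 0,"az": 4.05},{"fingers": 1,"x": -0.0385,"y": 0.004,"z": 0.001,"ax": 0,"ay": 0,"az": 4.05},{"fingers": 1,"x": -0.0385,"y": 0.004,"z": 0.001,"ax": 0,"ay": 0,"az": 4.05},{"fingers": 1,"x": -0.0385,"y": 0.004,"z": 0.001,"ax": 0,"ay": 0,"az": 4.05},{"fingers": 1,"x": -0.0385,"y": 0.004,"z": 0.001,"ax": 0,"ay": 0,"az": 4.05},{"fingers": 1,"x": -0.0385,"y": 0.004,"z": 0.001,"ax": 0,"ay": 0,"az": 4.05},{"fingers": 1,"x": -0.0385,"y": 0.004,"z": 0.001,"ax": 0,"ay": 0,"az": 4.05},{"fingers": 1,"x": -0.0385,"y": 0.004,"z": 0.001,"ax": 0,"ay": 0,"az": 4.05}])

```text
clock: 1.18
tcp_pos: [0.5424, 0.4431, 0.3595]
orientation: [-1.556, -2.729, 0.001]
contact_force: [-0.0, 0.8, -0.3]
grip_width: 0.0853
gripper_force: 0.0
```

Emit:
arm_command(rows=[{"fingers": 1,"x": -0.0385,"y": 0.004,"z": 0.001,"ax": 0,"ay": 0,"az": 4.05},{"fingers": 1,"x": -0.0385,"y": 0.004,"z": 0.001,"ax": 0,"ay": 0,"az": 4.05},{"fingers": 1,"x": -0.0385,"y": 0.004,"z": 0.001,"ax": 0,"ay": 0,"az": 4.05},{"fingers": 1,"x": -0.0385,"y": 0.004,"z": 0.001,"ax": 0,"ay": 0,"az": 4.05},{"fingers": 1,"x": -0.0385,"y": 0.004,"z": 0.001,"ax": 0,"ay": 0,"az": 4.05},{"fingers": 1,"x": -0.0385,"y": 0.004,"z": 0.001,"ax": 0,"ay": 0,"az": 4.05},{"fingers": 1,"x": -0.0385,"y": 0.004,"z": 0.001,"ax": 0,"ay": 0,"az": 4.05},{"fingers": 1,"x": -0.0385,"y": 0.004,"z": 0.001,"ax": 0,"ay": 0,"az": 4.05},{"fingers": 1,"x": -0.0385,"y": 0.004,"z": 0.001,"ax": 0,"ay": 0,"az": 4.05},{"fingers": 1,"x": -0.0385,"y": 0.004,"z": 0.001,"ax": 0,"ay": 0,"az": 4.05}])

```text
clock: 2.02
tcp_pos: [0.6617, 0.0831, 0.3496]
orientation: [-2.404, -2.022, 0.001]
contact_force: [1.1, -0.2, -0.0]
grip_width: 0.0856
gripper_force: 0.0
```

Run:
```python
from h import *; from bench import r
o=r.get_obs();print(o["joints"].round(2))
rows(now(o),T([.5225,-.267,.30],down(-50)),10)
```

```text
[-0.57  0.43  0.51  1.48 -0.21  1.29 -0.21]
10 x each: xyz [-0.0382  0.0042  0.005 ] turn [-3.000e-03  4.000e-03  4.013e+00]
```

Emit:
arm_command(rows=[{"fingers": 1,"x": -0.038,"y": 0.004,"z": 0.005,"ax": 0,"ay": 0,"az": 4.0},{"fingers": 1,"x": -0.038,"y": 0.004,"z": 0.005,"ax": 0,"ay": 0,"az": 4.0},{"fingers": 1,"x": -0.038,"y": 0.004,"z": 0.005,"ax": 0,"ay": 0,"az": 4.0},{"fingers": 1,"x": -0.038,"y": 0.004,"z": 0.005,"ax": 0,"ay": 0,"az": 4.0},{"fingers": 1,"x": -0.038,"y": 0.004,"z": 0.005,"ax": 0,"ay": 0,"az": 4.0},{"fingers": 1,"x": -0.038,"y": 0.004,"z": 0.005,"ax": 0,"ay": 0,"az": 4.0},{"fingers": 1,"x": -0.038,"y": 0.004,"z": 0.005,"ax": 0,"ay": 0,"az": 4.0},{"fingers": 1,"x": -0.038,"y": 0.004,"z": 0.005,"ax": 0,"ay": 0,"az": 4.0},{"fingers": 1,"x": -0.038,"y": 0.004,"z": 0.005,"ax": 0,"ay": 0,"az": 4.0},{"fingers": 1,"x": -0.038,"y": 0.004,"z": 0.005,"ax": 0,"ay": 0,"az": 4.0}])

```text
clock: 2.85
tcp_pos: [0.5222, -0.2645, 0.2998]
orientation: [-2.951, -1.078, 0.001]
contact_force: [0.3, -0.7, 0.6]
grip_width: 0.0854
gripper_force: 0.0
```

Run:
```python
from h import *; from bench import r
o=r.get_obs();print(o["joints"].round(2))
rows(now(o),T([.5225,-.267,.206],down(-50)),1)
```

```text
[-0.22  0.35  0.76  1.76 -0.26  1.14 -0.26]
1 x each: xyz [-0.0014  0.0021  0.0938] turn [-0.009  0.021  0.127]
```

Emit:
arm_command(rows=[{"fingers": 1,"x": -0.001,"y": 0.002,"z": 0.03,"ax": 0,"ay": 0,"az": 0},{"fingers": 1,"x": 0,"y": 0,"z": 0.03,"ax": 0,"ay": 0,"az": 0},{"fingers": 1,"x": 0,"y": 0,"z": 0.02,"ax": 0,"ay": 0,"az": 0},{"fingers": 1,"x": 0,"y": 0,"z": 0.014,"ax": 0,"ay": 0,"az": 0},{"fingers": 1,"x": 0,"y": 0,"z": 0,"ax": 0,"ay": 0,"az": 0}])

```text
clock: 3.27
tcp_pos: [0.5221, -0.264, 0.2029]
orientation: [-2.945, -1.082, 0.008]
contact_force: [-1.0, 0.4, 0.0]
grip_width: 0.0858
gripper_force: 0.0
```

Emit:
arm_command(rows=[{"fingers": -1,"x": 0,"y": 0,"z": 0,"ax": 0,"ay": 0,"az": 0},{"fingers": -1,"x": 0,"y": 0,"z": 0,"ax": 0,"ay": 0,"az": 0},{"fingers": -1,"x": 0,"y": 0,"z": 0,"ax": 0,"ay": 0,"az": 0},{"fingers": -1,"x": 0,"y": 0,"z": 0,"ax": 0,"ay": 0,"az": 0},{"fingers": -1,"x": 0,"y": 0,"z": 0,"ax": 0,"ay": 0,"az": 0},{"fingers": -1,"x": 0,"y": 0,"z": 0,"ax": 0,"ay": 0,"az": 0},{"fingers": -1,"x": 0,"y": 0,"z": 0,"ax": 0,"ay": 0,"az": 0},{"fingers": -1,"x": 0,"y": 0,"z": 0,"ax": 0,"ay": 0,"az": 0}])

```text
clock: 3.93
tcp_pos: [0.5244, -0.2654, 0.207]
orientation: [2.949, 1.083, 0.002]
contact_force: [-1.0, 1.0, 6.1]
grip_width: 0.0127
gripper_force: 39.1
```

Run:
```python
from h import *; from bench import r
o=r.get_obs();print(o["joints"].round(2), o["tcp_pos"],o["moment"].round(2))
rows(now(o),T(o["tcp_pos"],down(0)),10)
```

```text
[-0.16  0.45  0.7   1.85 -0.35  0.97 -0.18] [ 0.52442155 -0.26537041  0.20696832] [ 0.16  0.13 -0.01]
10 x each: xyz [ 0.  0. -0.] turn [ 6.000e-03 -2.000e-03 -4.967e+00]
```

Emit:
arm_command(rows=[{"fingers": -1,"x": 0,"y": 0,"z": 0,"ax": 0,"ay": 0,"az": -5},{"fingers": -1,"x": 0,"y": 0,"z": 0,"ax": 0,"ay": 0,"az": -5},{"fingers": -1,"x": 0,"y": 0,"z": 0,"ax": 0,"ay": 0,"az": -5},{"fingers": -1,"x": 0,"y": 0,"z": 0,"ax": 0,"ay": 0,"az": -5},{"fingers": -1,"x": 0,"y": 0,"z": 0,"ax": 0,"ay": 0,"az": -5},{"fingers": -1,"x": 0,"y": 0,"z": 0,"ax": 0,"ay": 0,"az": -5},{"fingers": -1,"x": 0,"y": 0,"z": 0,"ax": 0,"ay": 0,"az": -5},{"fingers": -1,"x": 0,"y": 0,"z": 0,"ax": 0,"ay": 0,"az": -5},{"fingers": -1,"x": 0,"y": 0,"z": 0,"ax": 0,"ay": 0,"az": -5},{"fingers": -1,"x": 0,"y": 0,"z": 0,"ax": 0,"ay": 0,"az": -5}])

```text
clock: 4.77
tcp_pos: [0.5239, -0.2642, 0.2069]
orientation: [-2.209, -2.231, -0.002]
contact_force: [-2.5, 5.3, 8.7]
grip_width: 0.0131
gripper_force: 39.7
```

Run:
```python
from h import *; from bench import r
o=r.get_obs();print(o["joints"].round(2), o["tcp_pos"],o["moment"].round(2)); print(now(o)[:3,1])
fs,ft=r.grab_frame("side"),r.grab_frame("top")
for f in(fs,ft): panel(f,np.array([.52,-.266]))
im=np.hstack([fs["frame"][60:240,180:340],ft["frame"][140:320,300:460]])[:,:,::-1]
cv2.imwrite("pics/c1.png",cv2.resize(im,None,fx=2.5,fy=2.5))
```

```text
[-0.01  0.41  0.48  1.84 -0.23  0.95  0.58] [ 0.52386537 -0.26420989  0.20692432] [ 1.03  0.81 -0.21]
[ 9.99949007e-01  1.00868739e-02 -4.88660560e-04]
panel n [-1.    -0.018  0.005] swivel 1.0 tilt 0.3 75 [ 0.5305 -0.2342  0.1211]
panel n [-1.    -0.003  0.01 ] swivel 0.2 tilt 0.6 184 [ 0.5143 -0.2298  0.1158]
```

View pics/c1.png

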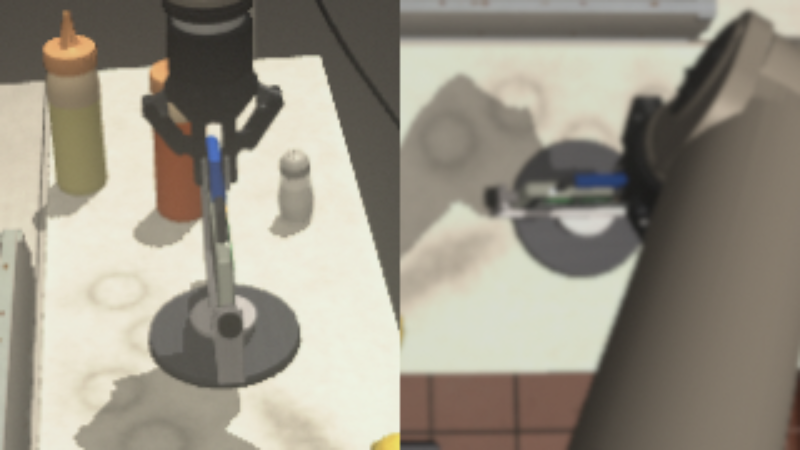

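Swivel now reads about 0.2–1°, with the bar held at about (215,165) in the left half. A full lean of the hand could bring it near the rear shelf, so I'll lean the tool only 15° while the bar follows the 35° arc.

Run:
```python
from h import *
t0=np.radians(.4); n=14; pos=lambda t:.095*np.array([np.sin(t)-np.sin(t0),0,np.cos(t)-np.cos(t0)])
A=T([0,0,0],down(0))
for i in range(1,n+1):
    s=i/n; B=T(pos(t0+s*np.radians(34.6)),down(0,15*s)); D=np.linalg.inv(A)@B
    print(i,(D[:3,3]*1e3).round(1),np.degrees(R.from_matrix(D[:3,:3]).as_rotvec()).round(2)); A=B
```

```text
1 [0.  4.1 0.1] [1.07 0.   0.  ]
2 [0.  4.1 0.2] [1.07 0.   0.  ]
3 [0.  4.1 0.3] [1.07 0.   0.  ]
4 [0.  4.1 0.4] [1.07 0.   0.  ]
5 [0.  4.1 0.5] [1.07 0.   0.  ]
6 [0.  4.1 0.6] [1.07 0.   0.  ]
7 [0.  4.  0.7] [1.07 0.   0.  ]
8 [0.  4.  0.8] [1.07 0.   0.  ]
9 [0.  4.  0.9] [1.07 0.   0.  ]
10 [0. 4. 1.] [1.07 0.   0.  ]
11 [0.  3.9 1.1] [1.07 0.   0.  ]
12 [0.  3.9 1.2] [1.07 0.   0.  ]
13 [0.  3.9 1.3] [1.07 0.   0.  ]
14 [0.  3.9 1.4] [1.07 0.   0.  ]
```

Emit:
arm_command(rows=[{"fingers": -1,"x": 0,"y": 0.0041,"z": 0.0001,"ax": 1.07,"ay": 0,"az": 0},{"fingers": -1,"x": 0,"y": 0.0041,"z": 0.0002,"ax": 1.07,"ay": 0,"az": 0},{"fingers": -1,"x": 0,"y": 0.0041,"z": 0.0003,"ax": 1.07,"ay": 0,"az": 0},{"fingers": -1,"x": 0,"y": 0.0041,"z": 0.0004,"ax": 1.07,"ay": 0,"az": 0},{"fingers": -1,"x": 0,"y": 0.0041,"z": 0.0005,"ax": 1.07,"ay": 0,"az": 0},{"fingers": -1,"x": 0,"y": 0.0041,"z": 0.0006,"ax": 1.07,"ay": 0,"az": 0},{"fingers": -1,"x": 0,"y": 0.004,"z": 0.0007,"ax": 1.07,"ay": 0,"az": 0}], grip_force=30)

```text
clock: 5.45
tcp_pos: [0.551, -0.264, 0.2018]
orientation: [-2.144, -2.157, 0.144]
contact_force: [-5.0, 4.1, 6.8]
grip_width: 0.0126
gripper_force: 39.8
```

Emit:
arm_command(rows=[{"fingers": -1,"x": 0,"y": 0.004,"z": 0.0008,"ax": 1.07,"ay": 0,"az": 0},{"fingers": -1,"x": 0,"y": 0.004,"z": 0.0009,"ax": 1.07,"ay": 0,"az": 0},{"fingers": -1,"x": 0,"y": 0.004,"z": 0.001,"ax": 1.07,"ay": 0,"az": 0},{"fingers": -1,"x": 0,"y": 0.0039,"z": 0.0011,"ax": 1.07,"ay": 0,"az": 0},{"fingers": -1,"x": 0,"y": 0.0039,"z": 0.0012,"ax": 1.07,"ay": 0,"az": 0},{"fingers": -1,"x": 0,"y": 0.0039,"z": 0.0013,"ax": 1.07,"ay": 0,"az": 0},{"fingers": -1,"x": 0,"y": 0.0039,"z": 0.0014,"ax": 1.07,"ay": 0,"az": 0},{"fingers": -1,"x": 0,"y": 0,"z": 0,"ax": 0,"ay": 0,"az": 0},{"fingers": -1,"x": 0,"y": 0,"z": 0,"ax": 0,"ay": 0,"az": 0}])

```text
clock: 6.2
tcp_pos: [0.5781, -0.2639, 0.1886]
orientation: [-2.074, -2.088, 0.275]
contact_force: [-0.5, 3.2, 1.4]
grip_width: 0.0125
gripper_force: 39.1
```

Run:
```python
from h import *; from bench import r
o=r.get_obs();print(o["joints"].round(2), o["tcp_pos"],o["moment"].round(2)); print(now(o)[:3,1:].round(3))
fs,ft=r.grab_frame("side"),r.grab_frame("top")
for f in(fs,ft): panel(f,np.array([.53,-.266]),.1)
try: bar(fs,ft)
except Exception as e: print(e)
im=np.hstack([fs["frame"][60:240,180:340],ft["frame"][140:320,300:460]])[:,:,::-1]
cv2.imwrite("pics/c2.png",cv2.resize(im,None,fx=2.5,fy=2.5))
```

```text
[-0.03  0.64  0.49  1.55 -0.19  1.26  0.5 ] [ 0.57807071 -0.26394055  0.18857955] [ 0.59  0.17 -0.16]
[[ 0.966 -0.26   0.578]
 [ 0.007 -0.    -0.264]
 [-0.26  -0.966  0.189]]
panel n [-0.812  0.001  0.583] swivel -0.1 tilt 35.7 944 [ 0.519  -0.2554  0.116 ]
panel n [-0.245  0.883  0.401] swivel -74.5 tilt 23.7 29 [ 0.5387 -0.1793  0.1445]
boxes [251 348   5  18  75] [189 191  13   3  30] [[253.1, 356.3], [252.9, 348.0], [253.2, 365.0]] [[194.5, 192.2], [189.0, 191.8], [201.0, 192.7]]
tri c,e1,e2,gap [[0.5989, 0.2296, 0.0245, 0.0126], [0.5977, 0.2113, 0.0248, 0.0119], [0.6003, 0.246, 0.0204, 0.0136]] len 0.035
side depth med [0.5905 0.3108 0.1438] lo/hi [[0.587, 0.295, 0.139], [0.594, 0.323, 0.148]]
top depth med [0.5818 0.2037 0.1464] lo/hi [[0.579, 0.188, 0.142], [0.584, 0.214, 0.15]]
```

View pics/c2.png

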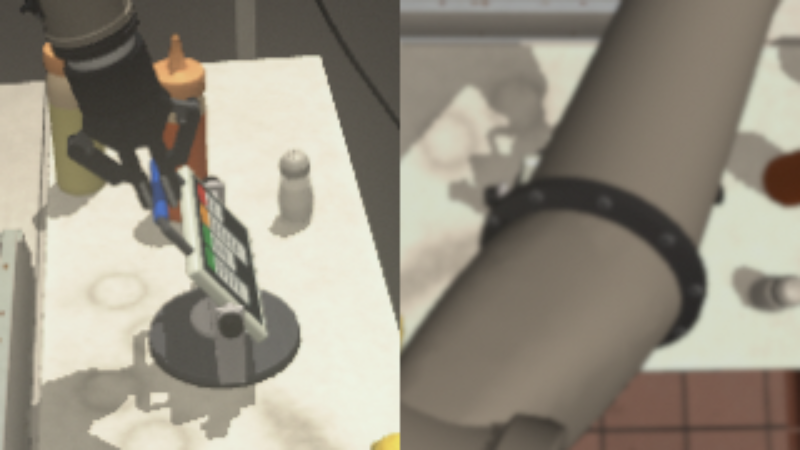

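The picture shows the display facing the robot, leaning back, with the bar in the jaws at (160,190). The depth fit gives swivel -0.1° and tilt 35.7°. Next: release and back off.

Emit:
arm_command(rows=[{"fingers": 1,"x": 0,"y": 0,"z": 0,"ax": 0,"ay": 0,"az": 0},{"fingers": 1,"x": 0,"y": 0,"z": 0,"ax": 0,"ay": 0,"az": 0},{"fingers": 1,"x": 0,"y": 0,"z": 0,"ax": 0,"ay": 0,"az": 0},{"fingers": 1,"x": 0,"y": 0,"z": 0,"ax": 0,"ay": 0,"az": 0},{"fingers": 1,"x": 0,"y": 0,"z": 0,"ax": 0,"ay": 0,"az": 0},{"fingers": 1,"x": 0,"y": 0,"z": 0,"ax": 0,"ay": 0,"az": 0},{"fingers": 1,"x": 0,"y": 0,"z": 0,"ax": 0,"ay": 0,"az": 0},{"fingers": 1,"x": 0,"y": 0,"z": 0,"ax": 0,"ay": 0,"az": 0}])

```text
clock: 6.97
tcp_pos: [0.578, -0.265, 0.1892]
orientation: [-2.076, -2.088, 0.274]
contact_force: [-0.1, 1.3, -0.3]
grip_width: 0.0856
gripper_force: 0.0
```

Emit:
arm_command(rows=[{"fingers": 1,"x": 0,"y": 0,"z": -0.01,"ax": 0,"ay": 0,"az": 0},{"fingers": 1,"x": 0,"y": 0,"z": -0.015,"ax": 0,"ay": 0,"az": 0},{"fingers": 1,"x": 0,"y": 0,"z": -0.02,"ax": 0,"ay": 0,"az": 0},{"fingers": 1,"x": 0,"y": 0,"z": -0.025,"ax": 0,"ay": 0,"az": 0},{"fingers": 1,"x": 0,"y": -0.01,"z": -0.025,"ax": -3,"ay": 0,"az": 0},{"fingers": 1,"x": 0.03,"y": -0.01,"z": -0.025,"ax": -3,"ay": 0,"az": 0},{"fingers": 1,"x": 0.035,"y": -0.01,"z": -0.02,"ax": -3,"ay": 0,"az": 0},{"fingers": 1,"x": 0.035,"y": -0.01,"z": -0.02,"ax": -3,"ay": 0,"az": 0},{"fingers": 1,"x": 0.035,"y": -0.01,"z": 0,"ax": -3,"ay": 0,"az": 0},{"fingers": 1,"x": 0.035,"y": -0.01,"z": 0,"ax": 0,"ay": 0,"az": 0}])

```text
clock: 7.8
tcp_pos: [0.5519, -0.0948, 0.3559]
orientation: [2.214, 2.222, 0.01]
contact_force: [0.5, 0.0, -0.6]
grip_width: 0.0852
gripper_force: 0.0
```

Emit:
arm_command(rows=[{"fingers": 1,"x": 0.04,"y": 0,"z": 0,"ax": 0,"ay": 0,"az": 0},{"fingers": 1,"x": 0.04,"y": 0,"z": 0,"ax": 0,"ay": 0,"az": 0},{"fingers": 1,"x": 0.03,"y": 0,"z": 0,"ax": 0,"ay": 0,"az": 0},{"fingers": 1,"x": 0,"y": 0,"z": 0,"ax": 0,"ay": 0,"az": 0}])

```text
clock: 8.13
tcp_pos: [0.552, 0.0233, 0.3536]
orientation: [-2.201, -2.239, -0.005]
contact_force: [0.1, 0.6, 0.7]
grip_width: 0.0853
gripper_force: 0.0
```

Run:
```python
from h import *; from bench import r
fs,ft=r.grab_frame("side"),r.grab_frame("top"); np.savez("s3.npz",**fs);np.savez("t3.npz",**ft)
for f in(fs,ft): panel(f,np.array([.53,-.266]),.1)
for g in(fs,ft): # ignore the black screen's blue note
    g["frame"]=g["frame"].copy()
fs["frame"][300:]=0; ft["frame"][:,:300]=0
try:
    X=bar(fs,ft); d=X[1,:3]-X[2,:3]; d*=np.sign(d[1]); print("bar yaw",np.degrees(np.arctan2(-d[0],d[1])))
except Exception as e: print(e)
im=np.hstack([fs["frame"][60:240,180:340],ft["frame"][140:320,300:460]])[:,:,::-1]
cv2.imwrite("pics/c3.png",cv2.resize(im,None,fx=2.5,fy=2.5))
# black screen panel before/after
for n in("side0.npz","s3.npz"): panel(np.load(n),np.array([.6,.28]),.1)
```

```text
panel n [-0.812  0.002  0.584] swivel -0.2 tilt 35.7 931 [ 0.519  -0.2558  0.1159]
panel n [-0.822 -0.006  0.57 ] swivel 0.4 tilt 34.7 1808 [ 0.5164 -0.2638  0.116 ]
boxes [241 123   6  24  99] [368 189  43   4 164] [[243.3, 135.1], [242.4, 123.0], [244.1, 146.1]] [[389.0, 190.5], [368.0, 190.6], [410.0, 190.5]]
tri c,e1,e2,gap [[0.5781, -0.2679, 0.1864, 0.0014], [0.578, -0.3185, 0.1881, 0.0016], [0.5776, -0.2167, 0.1896, 0.0021]] len 0.1018
side depth med [ 0.5785 -0.2582  0.1922] lo/hi [[0.574, -0.31, 0.189], [0.583, -0.218, 0.196]]
top depth med [ 0.575  -0.2653  0.1944] lo/hi [[0.572, -0.312, 0.192], [0.58, -0.218, 0.197]]
bar yaw 0.23766544678266727
panel n [-0.808  0.072  0.584] swivel -5.1 tilt 35.7 2957 [0.5702 0.2747 0.116 ]
panel n [-0.808  0.072  0.584] swivel -5.1 tilt 35.7 2972 [0.5702 0.2753 0.116 ]
```

View pics/c3.png

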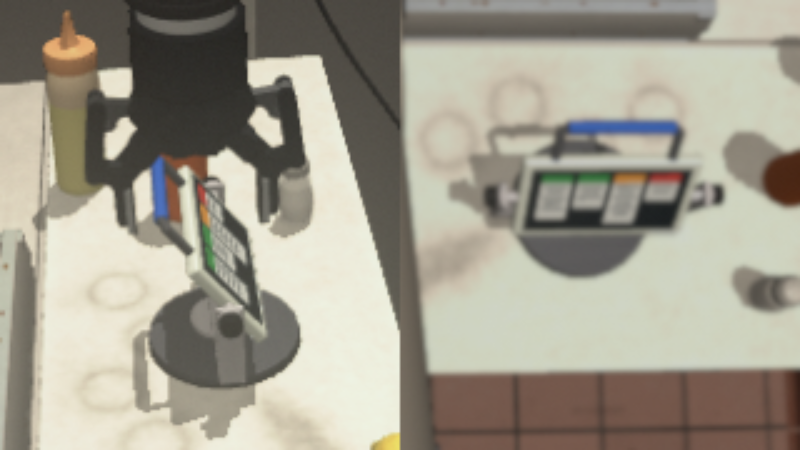

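The bar is free, near (160,190) in the left half and (622,127) in the right. Both views give a swivel of about 0.2° and a lean of about 35°, and the black screen hasn't moved. Handing in now.

```bash
python3 -c "
from bench import r
print(r.hand_in())"
```

```text
the job is handed in; nothing more can be done
None
```

I swivelled the white-framed screen square to the front edge, facing the robot (about 0.2°), leaned it back to about 35°, let go of the handle, left the black-framed screen unmoved, and handed the job in at about 8 s.

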